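Stroke the vent grille's blades shut

TASK

Shut the vent grille on the bench: starting at the end with the yellow tab, run the shut fingertips lightly along the row of standing blades so that each one in turn folds over flat towards the plain end, until all five lie flat in the frame. Grip nothing, do not lift, tip or shift the grille or press hard on it, leave everything else on the bench where it is, and finish clear.

Things in the scene. Friction and masses are not known exactly. Their poses are not given: they have to be found in the camera images.
- grille: loose grey steel vent grille lying on its back on the bench, 250 x 138 mm, 30 mm high, 1.6 kg, with five white blades across it. Origin: centre of its underside, on the bench. Its x axis runs along the row of blades, from the end with the yellow tab (a 20 x 90 mm yellow patch on the end flange, at x = -112 mm) to the plain end; z is up. It may lie at any yaw.
- blade1 (a joint): blade 1 of 5 from the tab: white plate 34 mm hinge to free edge, 92 mm wide, 2.5 mm thick, 4 mm bead on the free edge. Hinge line along the grille's y at x = -89 mm, 31 mm above the bench. 0 rad = shut, flat in the frame, free edge towards the plain end; 1.57 = upright; 2.0 = stop, leaning back to the tab. Friction hinge (0.012 N m) stays where left.
- blade2 (a joint): blade 2 of 5 from the tab: white plate 34 mm hinge to free edge, 92 mm wide, 2.5 mm thick, 4 mm bead on the free edge. Hinge line along the grille's y at x = -53 mm, 31 mm above the bench. 0 rad = shut, flat in the frame, free edge towards the plain end; 1.57 = upright; 2.0 = stop, leaning back to the tab. Friction hinge (0.012 N m) stays where left.
- blade3 (a joint): blade 3 of 5 from the tab: white plate 34 mm hinge to free edge, 92 mm wide, 2.5 mm thick, 4 mm bead on the free edge. Hinge line along the grille's y at x = -17 mm, 31 mm above the bench. 0 rad = shut, flat in the frame, free edge towards the plain end; 1.57 = upright; 2.0 = stop, leaning back to the tab. Friction hinge (0.012 N m) stays where left.
- blade4 (a joint): blade 4 of 5 from the tab: white plate 34 mm hinge to free edge, 92 mm wide, 2.5 mm thick, 4 mm bead on the free edge. Hinge line along the grille's y at x = 19 mm, 31 mm above the bench. 0 rad = shut, flat in the frame, free edge towards the plain end; 1.57 = upright; 2.0 = stop, leaning back to the tab. Friction hinge (0.012 N m) stays where left.
- blade5 (a joint): blade 5 of 5 from the tab: white plate 34 mm hinge to free edge, 92 mm wide, 2.5 mm thick, 4 mm bead on the free edge. Hinge line along the grille's y at x = 55 mm, 31 mm above the bench. 0 rad = shut, flat in the frame, free edge towards the plain end; 1.57 = upright; 2.0 = stop, leaning back to the tab. Friction hinge (0.012 N m) stays where left.
- screwdriver: red-handled screwdriver, 160 mm long, lying along its x axis (handle to -x) beside the grille (bystander, leave alone)
- jar: small jar with a steel cap, 48 mm across, 60 mm high, beside the grille; origin under its centre (bystander, leave alone)
- bracket: steel L-bracket 70 x 30 mm, 46 mm high, beside the grille; origin under its centre (bystander, leave alone)
- tape: yellow tape measure, 66 x 36 x 62 mm high; origin under its centre (bystander, leave alone)
- mug: blue mug, 80 mm across, 90 mm high; origin under its centre (bystander, leave alone)
- spray: orange spray can, 56 mm across, 170 mm high; origin under its centre (bystander, leave alone)
- wrench: steel wrench, 180 mm long, lying flat along its x axis (bystander, leave alone)

How it is judged (in metres and radians):
On the way, in this order (a step that is already met when the one before it is completed fails the run):
1. blade 1 from the yellow tab is folded flat (within 0.3 rad), before any later blade (value of joint blade1 below 0.3 rad), for 0.05 s.
2. blade 2 from the yellow tab is folded flat (within 0.3 rad), before any later blade (value of joint blade2 below 0.3 rad), for 0.05 s.
3. blade 3 from the yellow tab is folded flat (within 0.3 rad), before any later blade (value of joint blade3 below 0.3 rad), for 0.05 s.
4. blade 4 from the yellow tab is folded flat (within 0.3 rad), before any later blade (value of joint blade4 below 0.3 rad), for 0.05 s.
5. blade 5 from the yellow tab is folded flat (within 0.3 rad), before any later blade (value of joint blade5 below 0.3 rad), for 0.05 s.
At the end, for the whole second after the job is handed in: all five blades lie flat (each joint under 0.3 rad), the grille stands flat and at rest within 25 mm of where it was, and every bystander is within 20 mm of where it was (value of joint each of blade1, blade2, blade3, blade4, blade5 below 0.3 rad and distance of grille from where it was at the start of the episode below 0.025 m and angle between grille's own z axis and vertical below 0.05 rad and linear speed of grille below 0.01 m/s and distance of each of screwdriver, jar, bracket, tape, mug, spray, wrench from where it was at the start of the episode below 0.02 m); the robot touches nothing.
It fails at once if the grille is lifted, tipped or shifted by more than 25 mm (distance of grille from where it was at the start of the episode above 0.025 m or height (world z) of grille above 0.01 m or angle between grille's own z axis and vertical above 0.12 rad).
It fails at once if the grille or its blades are pressed, or pinched, with more than 25 N (contact force between grille and the fingers above 25 N).
It fails at once if the gripper's body or arm is pushed against the grille (contact force between grille and the arm above 25 N).
It fails at once if a bystander is gripped or pushed with more than 15 N (contact force between any of screwdriver, jar, bracket, tape, mug, spray, wrench and the fingers above 15 N).
It fails at once if a bystander is moved by more than 20 mm (distance of any of screwdriver, jar, bracket, tape, mug, spray, wrench from where it was at the start of the episode above 0.02 m).
It also fails if it takes over 38 s, if anything falls off the work surface, if the arm or the gripper's body presses on something with over 40 N, if the wrist force passes 120 N, or if a joint passes its speed limit or range.

ROBOT

A 7-joint arm with a two-finger parallel gripper is mounted at the origin on the work surface. World frame = base frame: x ahead of the robot, y to its left, z up, the work surface at z = 0. Lengths are in m, angles in degrees, forces in N, time in s.
With the tool pointing down it reaches from about 0.375 to 0.925 m from the base axis. Payload 3.1 kg.
Tool frame: the origin (TCP) lies on the front face of the gripper's body, between the roots of the fingers; the fingertips stand 73 mm ahead of it and the grasp point (between the pads) lies arm.tcp_to_grasp ahead of it (arm.tcp_to_grasp is the distance from the TCP to the grasp point, in m); z points along the fingers, y is the line along which they close (so a half turn about z gives the same grasp; the last joint's range is limited). The gripper opens to 85 mm and grips with 20 to 120 N. Pads are 22 mm wide; open, the fingers measure 114 mm over their backs; the gripper's body (76 mm by 85 mm) begins 54 mm behind the grasp point. The pads swing forward as they close: fully open they stand 13 mm farther back than shut.
Start: joints at [-77.854, 21.939, 2.515, 91.553, -1.026, 66.532, -2.859], TCP at [0.198, 0.619, 0.304] pointing down, gripper open.
Joint ranges: [-149.38, 149.38], [-23.57, 123.04], [-84.95, 90], [0, 143.3], [-89.99, 269.99], [3.08, 112.72], [-163.45, 163.45]. Speed limits (degrees/s): [159.86, 159.86, 180, 180, 180, 180, 180].

INTERFACE

Orientations are given as a 3x3 rotation matrix whose columns are the frame's x, y, z axes.
In Python, from bench import arm gives the robot as it stands. Calls block until the motion is done:
- arm.goto(position, orientation): joint-space move of the TCP to a pose.
- arm.line_to(position, ori=None, v=0.15, max_force=None): straight line of the TCP; ori=None keeps the orientation; v is the mean speed in m/s. With max_force (N) it stops when the force on the tool has changed by that much, and returns True; else False.
- arm.movej(angles): joint-space move.
- arm.move_gripper(opening): opening from 0.0 (shut) to 1.0 (fully open); the grip force is fixed at half the most; returns when the fingers have stopped.
- arm.sleep(seconds).
- arm.solve_ik(position, orientation): joint angles nearest the present ones, or None.
- arm.sense(): the state.
- arm.get_image(name): name is "scene" or "side" or "wrist"; returns (picture, depth): 384x512x3 uint8, red, green, blue; 384x512 float32, m along the optical axis (not along the pixel's ray), 0 where there is no reading.
- arm.get_calibration(name): a dict with "camera_matrix" (3x3 intrinsics, pixels), "R" (3x3) and "t" (3): a world point X has camera coordinates R X + t; the wrist camera has in their place "mount" (4x4, takes a point from camera to tool coordinates, whose origin is the TCP and whose axes are the flange's). Camera axes: x right, y down, z forward; pixel columns grow to the right and rows downward; lengths in m; the calibration is good to about 2 mm. The wrist camera is an equidistant fisheye: a pixel r from the principal point sees the ray r / f radians off the axis. A picture is of the moment at which its call begins: read the wrist's pose just before it. get_calibration takes no time and is no camera call.
A pose or a line that the arm cannot do raises arm.IKError and nothing moves.
- arm.job_done(): hands the job in; it is judged then, once.
The state is a dict: "t": time; "q": joint angles; "joint_velocities": joint speeds; "joint_torque": joint torques, N m; "tcp_pos": TCP position; "tcp_rot": TCP orientation; "force": force on the tool from outside, world axes, zero at the start; "ft_torque": the same for the moment, N m; "finger_gap": opening from 0.0 (shut) to 1.0 (fully open); "grasp_force": force on a finger pad.
Only numpy, scipy, OpenCV 4.12 (cv2) and the standard library are available. Lean on these libraries where they do the work, as an engineer would, in place of code of your own. Each camera call takes 0.05 s, during which the arm holds its last target. There are 200 camera calls.

## Working session

There is one attempt and no reset: what is moved stays moved. The work goes in short steps, each a Python script; the robot and the scene stay as the last script left them, time stands still between calls to the robot, and variables do not carry over. Pictures are saved under pics/ and viewed, at most 10 in all, crops included, and the job is handed in when it is done.

```bash
mkdir -p pics
python3 - <<'E'
from bench import arm
import cv2,numpy as np
for n in("scene","side"):
    im,d=arm.get_image(n); np.savez(f"pics/{n}.npz",im=im,d=d,**arm.get_calibration(n))
    cv2.imwrite(f"pics/{n}.png",cv2.resize(im[:,:,::-1],(800,600),interpolation=cv2.INTER_CUBIC))
s=arm.sense();print(s["t"],s["tcp_pos"],s["tcp_rot"],arm.tcp_to_grasp,s["force"])
E
```

```text
0.1 [0.19796123 0.61838084 0.30257158] [[-9.52405497e-01  3.04833380e-01 -6.15854847e-04]
 [ 3.04833968e-01  9.52402490e-01 -2.39775923e-03]
 [-1.44375360e-04 -2.47137254e-03 -9.99996936e-01]] 0.0539 [-0.16395077 -0.14058645 -0.49966159]
```

View pics/scene.png

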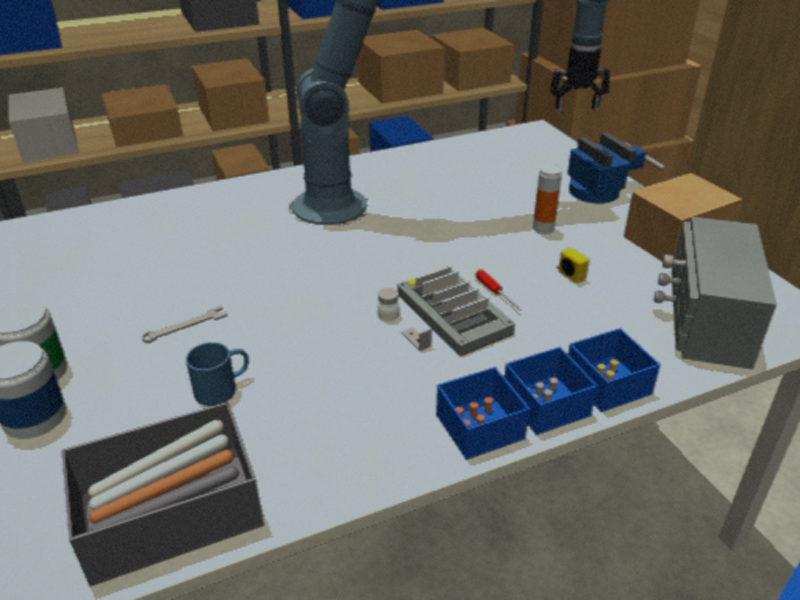

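View pics/side.png

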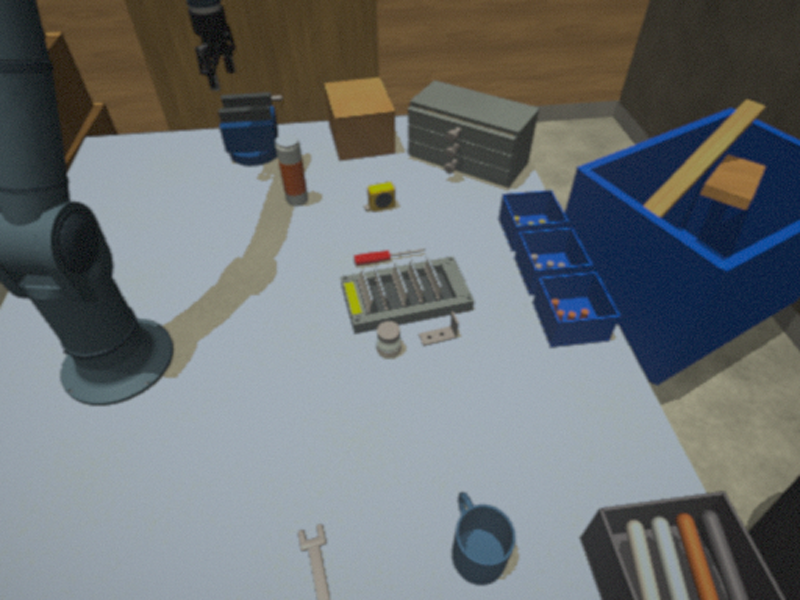

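The scene view shows the grille around (455,308) with the tab at its upper-left end. In the side view the tab is at (352,297) and the plain end is near (460,285), with the jar, bracket and screwdriver beside it. I'll enlarge both views to read the corners.

Run:
```python
import cv2,numpy as np
a=np.load("pics/side.npz")["im"][155:235,210:310,::-1]
b=np.load("pics/scene.npz")["im"][160:240,240:340,::-1]
cv2.imwrite("pics/c1.png",np.hstack([cv2.resize(x,None,fx=4,fy=4,interpolation=cv2.INTER_CUBIC) for x in(a,b)]))
```

```text
(no output)
```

View pics/c1.png

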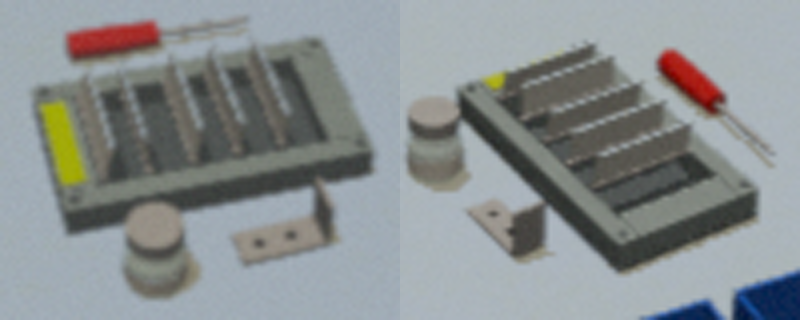

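The left crop (side view) shows the rim corners at (33,86), (320,38), (373,160) and (68,212). In the right crop (scene view) they are at (60,88), (220,246) and (357,190).

```bash
cat > h.py <<'E'
import numpy as np
def pt(c,u,v,z):
    K,R,t=c["camera_matrix"],c["R"],c["t"]
    d=R.T@np.linalg.solve(K,[u,v,1]); o=-R.T@t
    return o+d*(z-o[2])/d[2]
E
python3 - <<'E'
import numpy as np
from h import *
np.set_printoptions(precision=4,suppress=True)
def go(n,o,ps,z=.03):
    c=np.load(f"pics/{n}.npz"); P=[]
    for x,y in ps:
        P.append(pt(c,(x+.5)/4-.5+o[0],(y+.5)/4-.5+o[1],z)[:2])
    return np.array(P)
P=go("side",(210,155),[(33,86),(320,38),(373,160),(68,212)])
print(P,P.mean(0)); print([np.linalg.norm(P[i]-P[i-1]) for i in range(4)])
x=(P[1]+P[2]-P[0]-P[3]); y=P[0]+P[1]-P[2]-P[3]; print(np.degrees(np.arctan2(x[1],x[0])),np.degrees(np.arctan2(y[1],y[0])))
Q=go("scene",(240,160),[(60,88),(220,246),(357,190)]);print(Q,(Q[0]+Q[2])/2,[np.linalg.norm(Q[i]-Q[1]) for i in(0,2)])
x=Q[1]-Q[0];print(np.degrees(np.arctan2(x[1],x[0])))
# blade tops in side view: visible near/far tips
print("tips",go("side",(210,155),[(85,75),(122,72),(172,58),(212,52),(254,45)],.063))
# neighbours
print("jar",go("side",(210,155),[(155,225)],.06),go("side",(210,155),[(322,182)],.046),go("side",(210,155),[(68,45),(158,32),(248,18)],.01))
E
```

```text
[[0.4291 0.1429]
 [0.6742 0.1688]
 [0.6877 0.0249]
 [0.4477 0.0033]] [0.5597 0.085 ]
[np.float64(0.14080451476811473), np.float64(0.2464588194092043), np.float64(0.14449715174142747), np.float64(0.2409613297559057)]
5.590208951042867 96.44620843946143
[[0.4477 0.0067]
 [0.6941 0.035 ]
 [0.6765 0.1684]] [0.5621 0.0875] [np.float64(0.24806687110938985), np.float64(0.13451824673688342)]
6.566029632442403
tips [[0.4716 0.1157]
 [0.501  0.1153]
 [0.5424 0.1261]
 [0.5753 0.1288]
 [0.6102 0.1324]]
jar [[ 0.509  -0.0431]] [[ 0.6398 -0.0062]] [[0.4615 0.2104]
 [0.5408 0.2166]
 [0.6219 0.2243]]
```

```bash
cat >> h.py <<'E'
C=np.array([.561,.086]); yaw=np.radians(6.2)
ux=np.array([np.cos(yaw),np.sin(yaw)]); uy=np.array([-ux[1],ux[0]])
def W(x,y,z): return [*(C+x*ux+y*uy),z]
def ori(s): return np.array([[*(s*ux),0],[*(-s*uy),0],[0,0,-1.]]).T
E
python3 - <<'E'
from bench import arm
from h import *
import cv2
p=arm.sense()["tcp_pos"]
for s in(1,-1): print(s,arm.solve_ik(W(-.118,0,.25),ori(s)))
arm.line_to([p[0],p[1],.40],v=.2)
arm.move_gripper(0.0)
best=min((1,-1),key=lambda s:9e9 if (q:=arm.solve_ik(W(-.118,0,.25),ori(s))) is None else abs(q[6]))
print(best); open("s","w").write(str(best))
arm.goto(W(-.118,0,.26),ori(best))
s=arm.sense();print(s["t"],s["tcp_pos"],s["q"],s["force"])
a,_=arm.get_image("side");w,_=arm.get_image("wrist")
a=cv2.resize(a[95:245,180:320],(560,600),interpolation=cv2.INTER_CUBIC)
cv2.imwrite("pics/a2.png",a[:,:,::-1]);cv2.imwrite("pics/w2.png",w[:,:,::-1])
print(arm.get_calibration("wrist"))
E
```

```text
1 [-54.44360614   3.13255451  41.45090917 122.71762687  -2.53230824
  54.95974468 -95.38063865]
-1 [-44.63976788   3.10436871  31.14561132 122.3780279   -1.96000576
  54.98014525  83.79367406]
-1
3.7 [0.44409747 0.07429992 0.26036274] [-48.46498894   2.12976777  34.78623235 121.89364244  -1.46732024
  56.3093883   83.41420018] [-0.36246333  0.73035576  0.08021119]
{'camera_matrix': array([[297.31863964,   0.        , 252.88449672],
       [  0.        , 297.31863964, 194.8455567 ],
       [  0.        ,   0.        ,   1.        ]]), 'mount': array([[-6.52430356e-04, -9.63675279e-01, -2.67075890e-01,
         6.74801718e-02],
       [ 9.99999689e-01, -7.47302330e-04,  2.53585709e-04,
        -2.59099451e-04],
       [-4.43960714e-04, -2.67075641e-01,  9.63675467e-01,
        -7.06821863e-02],
       [ 0.00000000e+00,  0.00000000e+00,  0.00000000e+00,
         1.00000000e+00]])}
```

View pics/a2.png

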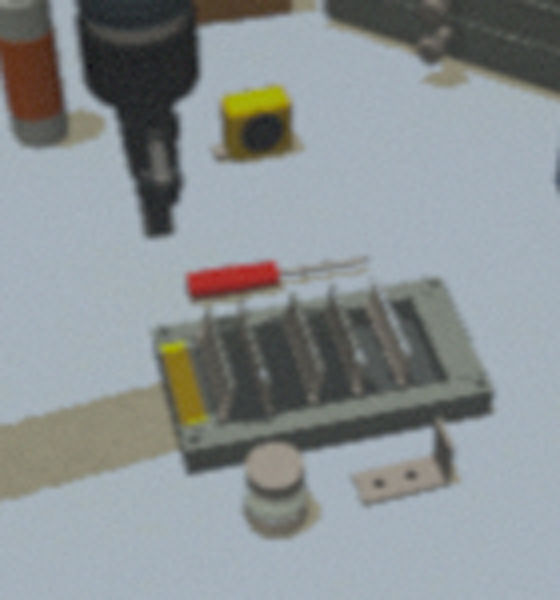

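View pics/w2.png

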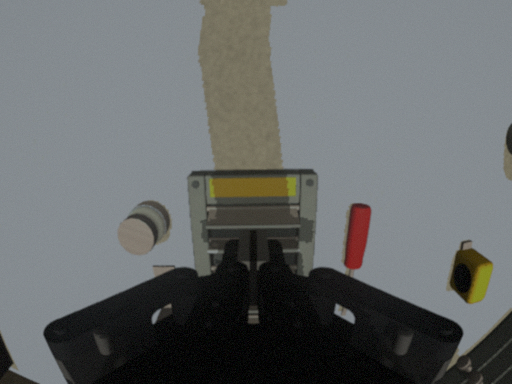

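The side view shows the shut fingers hovering over the tab end with the blades near upright. In the wrist view the tab is centred at (253,187), rim corners at (190,172) and (315,171), in line with the fingers. Next I'll check the tab position from the wrist view, then do a soft touch on the tab flange to get the tip height.

Run:
```python
from bench import arm
from h import *
np.set_printoptions(precision=4,suppress=True)
s=arm.sense();c=arm.get_calibration("wrist");K=c["camera_matrix"];M=c["mount"]
def wp(u,v,z):
    d=np.array([u-K[0,2],v-K[1,2]]);r=np.hypot(*d);th=r/K[0,0]
    ray=s["tcp_rot"]@M[:3,:3]@np.r_[d/r*np.sin(th),np.cos(th)]
    o=s["tcp_pos"]+s["tcp_rot"]@M[:3,3]
    return o+ray*(z-o[2])/ray[2]
for u,v in((253,187),(190,171.5),(315.5,170)):
    p=wp(u,v,.03)[:2]-C;print("local",p@ux,p@uy)
arm.line_to(W(-.118,0,.125),v=.1)
hit=arm.line_to(W(-.118,0,.090),v=.015,max_force=2.5)
e=arm.sense();print(hit,e["t"],e["tcp_pos"],e["force"])
arm.line_to([*e["tcp_pos"][:2],e["tcp_pos"][2]+.006],v=.05)
e=arm.sense();print(e["tcp_pos"],e["force"])
```

```text
local -0.10998512118151893 0.0008746336160302213
local -0.12675680055682786 -0.06499624349000048
local -0.1284806277235628 0.06611631065707421
True 6.7333 [0.4437 0.0733 0.1027] [-0.883   0.8058  5.0834]
[0.444  0.0733 0.109 ] [-0.4028 -0.0273 -0.4417]
```

Touched at tip height 30 mm, which matches the flange. The tip is now 6 mm above it, so I'll sweep from here with a force guard.

Run:
```python
from bench import arm
from h import *
import cv2
z=arm.sense()["tcp_pos"][2]
hit=arm.line_to(W(.105,0,z),v=.035,max_force=10)
e=arm.sense();print(hit,e["t"],(e["tcp_pos"][:2]-C)@ux,e["tcp_pos"][2],e["force"])
if not hit:
    arm.line_to(W(.105,0,.24),v=.15)
a,_=arm.get_image("side")
a=cv2.resize(a[95:245,180:320],(560,600),interpolation=cv2.INTER_CUBIC)
cv2.imwrite("pics/a3.png",a[:,:,::-1]);print(arm.sense()["t"])
```

```text
False 13.5417 0.10497838351068353 0.10901025811570025 [-0.52042625 -0.0063133  -0.5401866 ]
14.6167
```

View pics/a3.png

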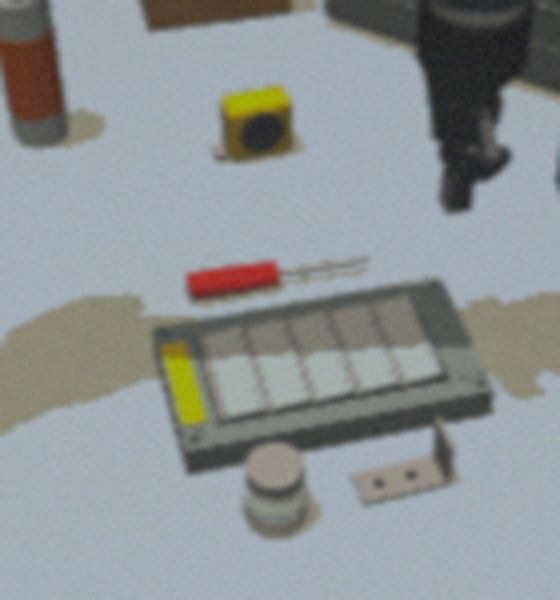

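All five blades lie flat between (205,340) and (440,380). The rim corners at (155,330) and (490,400) and the neighbouring objects haven't moved, and the arm is clear.

```bash
python3 -c "
from bench import arm
print(arm.job_done())"
```

```text
the job is handed in; nothing more can be done
None
```

I folded all five blades flat in one light sweep from the yellow-tab end; the last picture shows the grille and the objects beside it unmoved and the arm clear, and I handed the job in at about 15 s (no verdict was returned).

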